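# Close the warming bath against its gasket and bolt it

## Task

Swing the warming bath's lid down and press it against its gasket until the spring catch snaps over it and holds it, then slide the red bolt fully home over the lid. Press only as hard as the catch needs - feel for the snap, since the striker's height differs from bath to bath, and never lean on the closed lid with more than 18 N. Leave the jars, bottle, carafe, can and spoon around it where they are.

Things in the scene. Friction and masses are not known exactly. Their poses are not given: they have to be found in the camera images.
- bath: stainless warming bath, fixed; origin at the centre of the chamber's underside, on the table. x axis from its hinge side (by the robot) to its catch side, y towards its aluminium deck, z up. Chamber 216 (x) by 240 (y) mm, rim 122 mm high. Deck: y 120 to 225 mm, top 122 mm high. A steel bracket with the brass spring catch sticks out at x 105 to 158, y -43 to 43, up to 137 mm high
- lid_hinge (a point): middle of the lid's hinge line, which runs along the bath's y, 130 mm above the table; axes as the bath's
- lid (a joint): lid angle: 0 = level, positive = open. Stiff hinge: the 0.5 kg lid stays where left. Its striker bar meets the catch's ramp at 0.045 to 0.12 rad (3 to 8 N down on the grip), then a gasket and buffer push back, rising to 6 to 14 N where it snaps under the hook, at -0.035 to 0.035 rad, unknown since the striker is adjustable. A rigid stop ends the travel 1.5 mm lower, reached at 13 to 19 N
- lid_grip (a point): centre of the top of the black grip block on the lid's outside, 200 mm from the hinge line and 36 mm off the lid's underside plane (which holds the hinge line): where to push and press. Block 36 mm along the lid (x) by 110 mm (y), 22 mm tall; z points out of the lid. Lid 228 by 250 mm, 14 mm thick
- catch (a joint): how far the brass spring nose is pushed back (m): 0 = fully out; up to 0.005 while the striker is passing it; back to 0 once the striker is caught below it (and 0 too before they meet)
- bolt (a joint): travel of the sliding bolt (m): 0 = drawn back, 0.036 = fully home. It slides along the bath's -y over a lug on the lid's side; a lid that is not caught blocks it. About 2 N of friction; stays where left
- bolt_knob (a point): centre of the top of the bolt's upright red tab, 184 mm above the table; moves with the bolt; axes as the bath's. Tab 24 mm (x) by 12 mm (y), 28 mm tall, on a bar 18 mm wide; steel guide cheeks under it reach 18 mm to either side in x and 150 mm above the table
- spice_jar: small amber jar with green cap, 38 mm across, 58 mm tall, standing on the rear of the bath's deck, origin at the centre of its underside; to be left alone
- yellow_bottle: yellow bottle with blue cap, 64 mm across, 170 mm tall, on the table, origin at the centre of its underside; to be left alone
- coffee_jar: brown jar with black lid, 84 mm across, 120 mm tall, on the table, origin at the centre of its underside; to be left alone
- blue_jar: clear jar with blue lid, 80 mm across, 85 mm tall, on the table, origin at the centre of its underside; to be left alone
- carafe: glass coffee carafe with black handle, 124 mm across, 125 mm tall, on the table, origin at the centre of its underside; to be left alone
- spoon: spoon lying on the table beyond the bath, origin half-way along it; to be left alone
- small_can: red can, 66 mm across, 80 mm tall, on the table beyond the bath, origin at the centre of its underside; to be left alone

How it is judged:
On the way, in this order (a step that is already met when the one before it is completed fails the run):
1. the lid has been swung down near its catch (below 0.2 rad) (value of joint lid below 0.2 rad).
2. the lid is caught: below 0.04 rad with the catch nose sprung back out (within 1.5 mm) (value of joint lid below 0.04 rad and value of joint catch below 0.0015 m), for 0.2 s.
3. the bolt is slid home (past 31 mm of its 36 mm) with the lid still caught (all of step 2 and value of joint bolt above 0.031 m), for 0.2 s.
At the end, for the whole second after the job is handed in: The lid is caught and still (below 0.04 rad, the catch nose out within 1.5 mm) and the bolt is home (past 31 mm of 36 mm) (all of step 3 and velocity of joint lid between -0.02 and 0.02 rad/s); the robot touches nothing.
It fails at once if the lid is driven against its rigid stop with more than 11 N there (well over 20 N down on the grip) (contact force between lid and stop above 11 N).
It fails at once if a bystander is moved by more than 20 mm (distance of any of spice_jar, yellow_bottle, coffee_jar, blue_jar, carafe, spoon, small_can from where it was at the start of the episode above 0.02 m).
It also fails if it takes over 56 s, if anything falls off the work surface, if the arm or the gripper's body presses on something with over 40 N, if the wrist force passes 120 N, or if a joint passes its speed limit or range.

## Robot

A 7-joint arm with a two-finger parallel gripper is mounted at the origin on the work surface. World frame = base frame: x ahead of the robot, y to its left, z up, the work surface at z = 0. Lengths are in m, angles in rad, forces in N, time in s.
With the tool pointing down it reaches from about 0.4 to 0.875 m from the base axis. Payload 4.4 kg.
Tool frame: the origin (TCP) lies midway between the tips of the shut fingers; the grasp point (between the pads) lies 19 mm behind it; z points along the fingers, y is the direction in which the jaws open and shut (so a half turn about z gives the same grasp; the last joint's range is limited). The gripper opens to 85 mm and grips with 20 to 120 N. Pads are 22 mm wide; open, the fingers measure 114 mm over their backs; the gripper's body (76 mm by 85 mm) begins 54 mm behind the grasp point. The pads swing forward as they close: fully open they stand 13 mm farther back than shut.
Start: joints at [-0.066, 0.628, 0.038, 1.517, -0.027, 0.996, -0.02], TCP at [0.65, 0, 0.231] pointing down, gripper open.
Joint ranges: [-3.06, 3.06], [-0.37, 2.12], [-1.25, 1.32], [0.18, 2.47], [-1.1, 4.24], [0.23, 1.98], [-2.94, 2.94]. Speed limits (rad/s): [2.57, 2.57, 3.14, 3.14, 3.14, 3.14, 3.14].

## Interface

Orientations are given as a unit quaternion [x, y, z, w].
In Python, from workcell import manip gives the robot as it stands.
- The arm moves only by the tool arm_command, never from a script. Its arguments are lists of equal length, an entry for each row: "travel": the shift along the tool's x, y, z in units of 40 mm (1.0 is 40 mm), a list of three; "delta_rot": the turn, a rotation vector about the tool's x, y, z in units of 6 degrees (1.0 is 6 degrees), a list of three. In form: {"travel": [[x, y, z], ...], "delta_rot": [[ax, ay, az], ...]}. A call has 1 to 20 rows; each row shifts and turns the commanded pose from where the row before left it, along the tool's axes as they then stand; what a row does not reach is not made up. A row lasts 1/12 s, in which the tool goes at most 41.7 mm and 7.16 degrees, less where a joint would pass 70% of its speed; a pose out of reach is approached as far as the arm can. A call is refused whole if a number of a shift passes 1 or a number of a turn 1, either way. A call with a gripper value outside its range is refused whole. "grip" is the opening, from 0 (shut) to 1 (fully open), set as the call begins (left out, the last holds). The fingers move at their own pace and stop on an object; "squeeze" is the grip in N (left out, the last holds). Time passes only in rows, so rows that do not move let the fingers close. It gives the time, the measured TCP pose, the force and the opening at its end, in the units of the state.
- manip.read_state(): the state, without advancing time (a new reading comes with each control period).
- manip.read_camera(name): name is "scene" or "side" or "wrist"; returns a dict with "image" (480x640x3 uint8, blue, green, red), "intrinsics" (3x3 intrinsics, pixels), "R" (3x3) and "t" (3): a world point X has camera coordinates R X + t. Camera axes: x right, y down, z forward; pixel columns grow to the right and rows downward; lengths in m; the calibration is good to about 2 mm. A picture is of the moment at which its call begins. There is no depth.
- manip.close_job(): hands the job in, once; it reports no verdict.
Trained networks look in a picture, given as the dict that the camera call returned (one of the last four; its "shot" number tells which), for a name from the list of things; names that differ only in an ending like _2 or _b are one class to them, and where a whole thing is asked for, a point or a joint stands for the part that bears it (a point fixed in the world has none). Each returns a list of dicts, best first, with "confidence" (0 to 1); they miss things now and then, are a little off and sometimes report something else, mostly with a low value. They report only what shows in the picture. A call takes as long as a camera call.
- manip.outline_of(picture, name): "mask" (480x640 bool, what is visible of it) and "extent" ([centre column, centre row, width, height] in pixels, round what is visible of it).
- manip.tip_of(picture, name): "at" ([column, row] in pixels: a listed point, or the origin of a listed thing).
The state is a dict: "t": time; "joint_positions": joint angles; "joint_vel": joint speeds; "joint_torque": joint torques, N m; "ee_pos": TCP position; "tcp_rot": TCP orientation; "wrist_force": force on the tool from outside, world axes, zero at the start; "moment": the same for the moment, N m; "gripper_width": opening from 0.0 (shut) to 1.0 (fully open).
Only numpy, scipy, OpenCV 4.12 (cv2) and the standard library are available. Lean on these libraries where they do the work, as an engineer would, in place of code of your own. Each camera call takes 0.05 s, during which the arm holds its last target. There are 200 camera calls.

## Working session

There is one attempt and no reset: what is moved stays moved. The work goes in short steps, Python scripts to look and compute and a tool call to move; the robot and the scene stay as the last step left them, time stands still between calls to the robot, and variables do not carry over. Pictures are saved under pics/ and viewed, about 8 in all and at most 12, crops included, and the job is handed in when it is done.

Besides the shell and the picture viewer there is one more tool, called after "Request:" as a command line: name --argument value ..., lists and objects as JSON in quotes. arm_command: Moves the arm, as the interface text tells. Its arguments: {"type":"object","properties":{"travel":{"type":"array"},"delta_rot":{"type":"array"},"grip":{"type":"number"},"squeeze":{"type":"number"}},"required":["travel","delta_rot"]}

```bash
mkdir -p pics; ls; cat > h.py <<'E'
import numpy as np, cv2
from workcell import manip
def tri(obs):
    # obs: list of (pic, uv)
    A=[];
    for p,uv in obs:
        P=np.array(p["intrinsics"])@np.c_[np.array(p["R"]),np.array(p["t"])]
        A+= [uv[0]*P[2]-P[0], uv[1]*P[2]-P[1]]
    X=np.linalg.svd(np.array([a/np.linalg.norm(a[:3]) for a in A]))[2][-1]; return X[:3]/X[3]
def onplane(p,uv,z):
    K,R,t=[np.array(p[k]) for k in("intrinsics","R","t")]
    d=R.T@np.linalg.solve(K,[uv[0],uv[1],1]); c=-R.T@t
    return c+d*(z-c[2])/d[2]
def proj(p,X):
    q=np.array(p["intrinsics"])@(np.array(p["R"])@X+np.array(p["t"])); return q[:2]/q[2]
E
python3 - <<'E'
from h import *
s=manip.read_state(); print({k:np.round(v,3) for k,v in s.items()})
pics={}
for c in("scene","side"):
    pics[c]=manip.read_camera(c)
    cv2.imwrite(f"pics/{c}0.png",pics[c]["image"])
names="bath lid_hinge lid_grip lid bolt_knob catch spice_jar yellow_bottle coffee_jar blue_jar carafe spoon small_can".split()
for n in names:
    d={c:manip.tip_of(pics[c],n)[:2] for c in pics}
    for c in d: print(n,c,[(np.round(x["at"],1),round(x["confidence"],2)) for x in d[c]])
    if all(d.values()): print("   tri",np.round(tri([(pics[c],d[c][0]["at"]) for c in d]),3))
for c in pics: print(c, -np.array(pics[c]["R"]).T@pics[c]["t"])
E
```

```text
pics
{'t': np.float64(0.0), 'joint_positions': array([-0.066,  0.629,  0.038,  1.518, -0.027,  0.996, -0.02 ]), 'joint_vel': array([ 0.001, -0.   , -0.001,  0.001, -0.001, -0.   , -0.   ]), 'joint_torque': array([-1.0000e-03, -5.6341e+01,  1.2260e+00, -1.9345e+01,  1.1000e-02,
        1.1000e-02, -0.0000e+00]), 'ee_pos': array([0.649, 0.   , 0.23 ]), 'tcp_rot': array([ 0.707,  0.707, -0.001, -0.001]), 'wrist_force': array([ 0.014, -0.183, -0.524]), 'moment': array([ 0.   , -0.011,  0.005]), 'gripper_width': np.float64(0.999)}
bath scene [(array([257.1, 245. ]), 0.76), (array([244.5, 190.2]), 0.38)]
bath side [(array([351.2, 247.8]), 0.85)]
   tri [ 0.513 -0.171 -0.003]
lid_hinge scene [(array([244.6, 189.8]), 0.57)]
lid_hinge side [(array([392.7, 203.5]), 0.58)]
   tri [ 0.417 -0.182  0.138]
lid_grip scene [(array([233.9, 147.5]), 0.57)]
lid_grip side [(array([383.4, 138.9]), 0.62), (array([394.7, 205.4]), 0.4)]
   tri [ 0.458 -0.182  0.327]Traceback (most recent call last):
  File "<stdin>", line 9, in <module>
ValueError: it knows: bath, blue_jar, bolt_knob, carafe, coffee_jar, lid_grip, lid_hinge, small_can, spice_jar, spoon, yellow_bottle
```

```bash
python3 - <<'E'
from h import *
pics={}
for c in("scene","side"):
    pics[c]=manip.read_camera(c)
names="bolt_knob spice_jar yellow_bottle coffee_jar blue_jar carafe spoon small_can".split()
for n in names:
    d={c:manip.tip_of(pics[c],n)[:2] for c in pics}
    for c in d: print(n,c,[(np.round(x["at"],1),round(x["confidence"],2)) for x in d[c]])
    if all(d.values()): print("   tri",np.round(tri([(pics[c],d[c][0]["at"]) for c in d]),3))
for c in pics: print(c, -np.array(pics[c]["R"]).T@pics[c]["t"])
E
```

```text
bolt_knob scene []
bolt_knob side [(array([350.7, 243.5]), 0.52)]
spice_jar scene []
spice_jar side [(array([393.1, 254.5]), 0.61)]
yellow_bottle scene [(array([446.8, 206.6]), 0.93), (array([257.1, 247.8]), 0.28)]
yellow_bottle side [(array([378.2, 431.6]), 0.93), (array([350.8, 246.4]), 0.71)]
   tri [ 0.476  0.405 -0.   ]
coffee_jar scene [(array([462.5, 231.2]), 0.93)]
coffee_jar side [(array([318.4, 427.7]), 0.83), (array([390.7, 204.2]), 0.32)]
   tri [0.586 0.41  0.016]
blue_jar scene [(array([157.3, 299. ]), 0.7)]
blue_jar side [(array([316.6, 191.5]), 0.44)]
   tri [ 0.63  -0.447  0.005]
carafe scene [(array([164.2, 242.3]), 0.73)]
carafe side []
spoon scene [(array([278.9, 331.3]), 0.82)]
spoon side [(array([259.5, 250.6]), 0.85)]
   tri [ 0.776 -0.146 -0.01 ]
small_can scene [(array([386.7, 314.1]), 0.68)]
small_can side [(array([241.2, 317. ]), 0.66)]
   tri [0.784 0.129 0.004]
scene [ 1.22511716 -0.12681497  1.03564004]
side [0.58608158 0.91939101 0.8440469 ]
```

View pics/scene0.png

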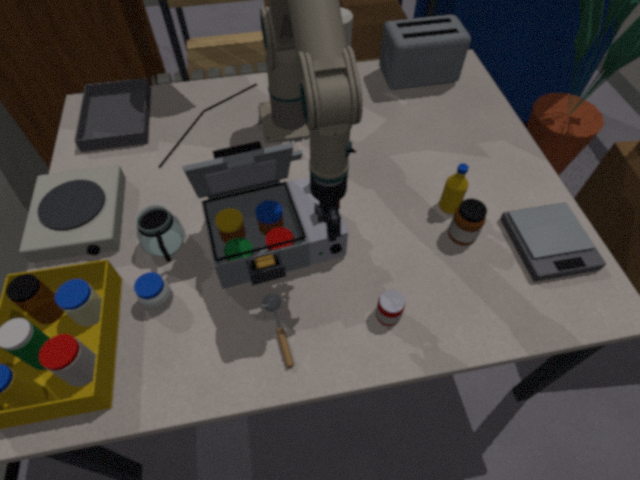

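View pics/side0.png

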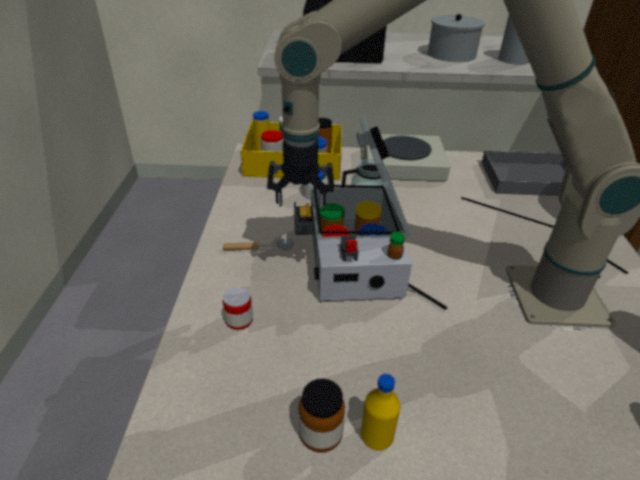

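Scene: the lid stands open about 70° with the grip at (243,150), the bath is at (257,245), and the gripper hides the bolt. Side: red bolt tab at (350,243), spice jar at (397,245), can at (238,308). Both jars near the camera are far from the bath. Next I'll raise the arm to clear the view and use the wrist camera as well.

Request:
arm_command --travel '[[-0.5,-0.8,-1],[-0.5,-0.8,-1],[-0.5,-0.8,-1],[-0.5,-0.8,-1],[0,-0.5,-0.5],[0,0,0],[0,0,0]]' --delta_rot '[[0,0,0],[0,0,0],[0,0,0],[0,0,0],[0,0,0],[0,0,0],[0,0,0]]' --grip 0

```text
t: 1.88
ee_pos: [0.5332, -0.0608, 0.3742]
tcp_rot: [0.707, 0.707, 0.001, 0.001]
wrist_force: [0.3, -0.3, -0.9]
gripper_width: 0.007
```

```bash
cat > look.py <<'E'
from h import *
import sys,pickle
def shoot(tag,names):
    pics={}
    for c in("scene","side","wrist"):
        pics[c]=manip.read_camera(c); cv2.imwrite(f"pics/{c}{tag}.png",pics[c]["image"])
    pickle.dump(pics,open(f"p{tag}.pkl","wb"))
    for n in names:
        d={c:manip.tip_of(pics[c],n)[:2] for c in pics}
        print(n,{c:[(np.round(x["at"],1).tolist(),round(x["confidence"],2)) for x in d[c]] for c in d})
        ks=[c for c in d if d[c]]
        for i,a in enumerate(ks):
            for b in ks[i+1:]: print("   ",a,b,np.round(tri([(pics[k],d[k][0]["at"]) for k in(a,b)]),3))
    return pics
E
python3 - <<'E'
from look import *
s=manip.read_state();print(s["t"],s["ee_pos"],s["tcp_rot"],s["joint_positions"])
p=shoot("1","bath lid_hinge lid_grip bolt_knob spice_jar".split())
print(-np.array(p["wrist"]["R"]).T@p["wrist"]["t"])
c=cv2.resize(p["scene"]["image"][130:290,170:370],None,fx=2.5,fy=2.5,interpolation=3)
d=cv2.resize(p["side"]["image"][110:310,280:430],None,fx=2,fy=2,interpolation=3)
out=np.zeros((600,800,3),np.uint8); out[:400,:500]=c; out[:400,500:800]=d
cv2.imwrite("pics/crop1.png",out[:400])
E
```

```text
1.8833 [ 0.53318297 -0.06077461  0.37422037] [0.70732961 0.70688128 0.00139222 0.00131784] [ 0.0245218   0.32717716  0.05171259  1.62424168 -0.01833232  1.18682386
  0.07966563]
bath {'scene': [([258.8, 246.8], 0.93)], 'side': [([352.3, 247.2], 0.9)], 'wrist': [([312.4, 263.2], 0.7), ([201.0, 319.6], 0.43)]}
    scene side [ 0.514 -0.169 -0.004]
    scene wrist [ 0.522 -0.165  0.003]
    side wrist [ 0.519 -0.161  0.004]
lid_hinge {'scene': [([242.4, 188.5], 0.75)], 'side': [([393.0, 203.6], 0.9)], 'wrist': [([199.1, 322.3], 0.67)]}
    scene side [ 0.413 -0.187  0.137]
    scene wrist [ 0.405 -0.187  0.126]
    side wrist [ 0.413 -0.177  0.145]
lid_grip {'scene': [([233.4, 148.4], 0.72)], 'side': [([383.6, 140.2], 0.58)], 'wrist': [([315.7, 80.4], 0.68)]}
    scene side [ 0.457 -0.184  0.323]
    scene wrist [ 0.562 -0.08   0.462]
    side wrist [0.507 0.022 0.422]
bolt_knob {'scene': [([235.0, 146.5], 0.63), ([280.3, 329.8], 0.62)], 'side': [([353.8, 245.1], 0.6)], 'wrist': [([316.9, 76.1], 0.73)]}
    scene side [ 0.454 -0.126  0.177]
    scene wrist [ 0.562 -0.078  0.466]
    side wrist [0.528 0.051 0.175]
spice_jar {'scene': [([313.7, 181.9], 0.83)], 'side': [([391.7, 254.5], 0.71)], 'wrist': [([201.6, 121.5], 0.86)]}
    scene side [0.426 0.011 0.126]
    scene wrist [0.424 0.013 0.132]
    side wrist [0.428 0.018 0.127]
[0.53344733 0.00872505 0.515285  ]
```

View pics/crop1.png

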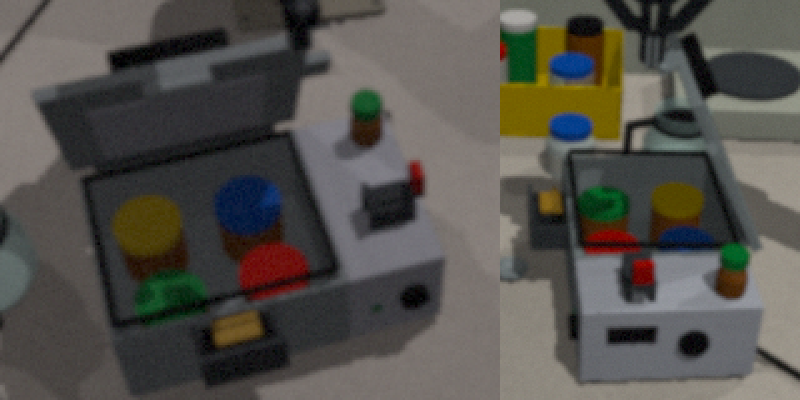

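View pics/wrist1.png

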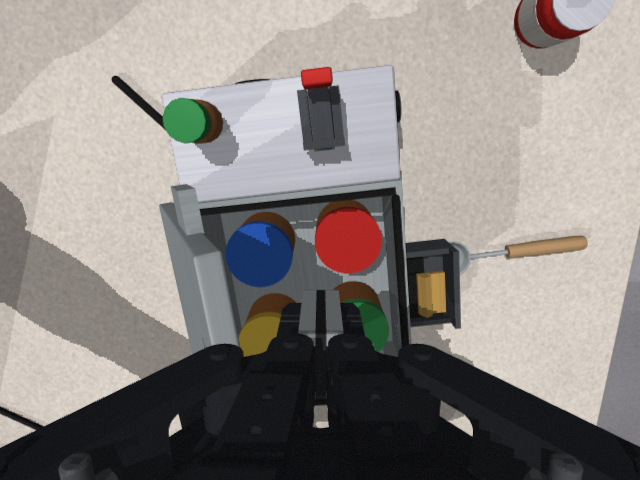

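The wrist view shows the deck corners at about (163,94) and (393,66), the red tab at (317,77) and the spice jar at (185,120). The crops confirm that the lid leans about 20° short of vertical, with its grip on the robot side. Next I'll fit the bath pose from the deck corners.

```bash
python3 - <<'E'
from h import *
import pickle
from scipy.optimize import least_squares
p=pickle.load(open("p1.pkl","rb")); w=p["wrist"]
for n,uv,z in[("TL",(163,94),.122),("TR",(393,66),.122),("R",(402,178),.122)]: print(n,onplane(w,uv,z).round(4))
tl,tr=onplane(w,(163,94),.122),onplane(w,(393,66),.122)
print("yaw",np.degrees(np.arctan2(*(tr-tl)[1::-1])),np.linalg.norm(tr-tl))
print("knob",onplane(w,(317,71),.184).round(4), onplane(w,(317,85),.175).round(4))
# fit pose x,y,yaw: points in bath frame
def W(q,P): c,s=np.cos(q[2]),np.sin(q[2]); return np.array([q[0]+c*P[0]-s*P[1],q[1]+s*P[0]+c*P[1],P[2]])
sc=lambda u,v:(170+u/2.5,130+v/2.5); sd=lambda u,v:(280+(u-500)/2,110+v/2)
obs=[("wrist",(163,94),(-.108,.225,.122)),("wrist",(393,66),(.108,.225,.122)),
("wrist",(460,241),(.158,.043,.137)),("wrist",(460,328),(.158,-.043,.137)),
("scene",sc(441,260),(.108,.225,.122)),("side",sd(580,319),(.108,.225,.122)),("side",sd(760,308),(-.108,.225,.122)),
("side",sd(582,381),(.108,.225,0)),("side",sd(752,374),(-.108,.225,0)),("scene",sc(118,325),(.108,-.12,.122))]
f=lambda q:np.concatenate([(proj(p[c],W(q,P))-uv)/(2 if c=="wrist" else 1) for c,uv,P in obs])
r=least_squares(f,[.515,-.167,.1],loss="soft_l1"); print(r.x.round(4),np.degrees(r.x[2]));print(f(r.x).reshape(-1,2).round(1))
np.save("bath.npy",r.x)
for P in [(-.108,0,.13)]: print("hinge approx",W(r.x,P))
# lid angle fit: hinge x, theta from grip detections in scene/side
def g(v):
    a,th=v; X=W(r.x,(a+.2*np.cos(th)-.036*np.sin(th),0,.13+.2*np.sin(th)+.036*np.cos(th)));H=W(r.x,(a,0,.13))
    return np.concatenate([proj(p["scene"],X)-[233.6,148],proj(p["side"],X)-[383.5,139.5],proj(p["scene"],H)-[243,189],proj(p["side"],H)-[393,203.6]])
s=least_squares(g,[-.108,1.2]);print(s.x,s.fun.round(1))
a,th=s.x; print("grip",W(r.x,(a+.2*np.cos(th)-.036*np.sin(th),0,.13+.2*np.sin(th)+.036*np.cos(th))))
# knob in scene/side crop
k=tri([(p["scene"],sc(416,163)),(p["side"],sd(641,258))]);print("knob tri",k)
E
```

```text
TL [0.3888 0.0417 0.122 ]
TR [0.5996 0.0659 0.122 ]
R [ 0.6133 -0.0349  0.122 ]
yaw 6.542266232197592 0.21213675864841847
knob [0.5312 0.0533 0.184 ] [0.5311 0.0442 0.175 ]
[ 0.5193 -0.1681  0.1207] 6.91631156634366
[[-2.1 -0.3]
 [-0.  -1.4]
 [-0.2  5.9]
 [ 0.9  1.7]
 [ 2.8 -2. ]
 [ 0.1 -3. ]
 [ 2.1 -0.8]
 [-2.1  3.8]
 [-0.8  3.8]
 [-2.4  7.2]]
hinge approx [ 0.41205576 -0.18106755  0.13      ]
[-0.1087986   1.15613968] [ 3.2 -1.1 -0.   0.5  1.5 -0.2  0.3  3.7]
grip [ 0.45854238 -0.17542862  0.32755447]
knob tri [0.53195182 0.04777649 0.19084273]
```

Request:
arm_command --travel '[[0,0,-0.5],[0,0,-0.3],[-0.52,-0.63,0],[-0.52,-0.63,0],[-0.52,-0.63,0],[-0.52,-0.63,0],[-0.52,-0.63,0],[0,0,0.7],[0,0,0.7],[0,0,0.5],[0,0,0],[0,0,0]]' --delta_rot '[[0,0,-0.6],[0,0,-0.52],[0,0,0],[0,0,0],[0,0,0],[0,0,0],[0,0,0],[0,0,0],[0,0,0],[0,0,0],[0,0,0],[0,0,0]]'

```text
t: 3.78
ee_pos: [0.4198, -0.1785, 0.3284]
tcp_rot: [0.664, 0.747, -0.0, -0.001]
wrist_force: [0.7, -0.5, 1.3]
gripper_width: 0.001
```

```bash
cat >> h.py <<'E'
B=(.5193,-.1675,.117)
def tob(X):
    c,s=np.cos(B[2]),np.sin(B[2]); d=np.array(X)-[B[0],B[1],0]; return np.array([c*d[0]+s*d[1],c*d[1]-s*d[0],d[2]])
def face(th,e=.0145): return np.array([-.109+.2*np.cos(th)-.036*np.sin(th)-e*min(1,np.sin(th)*2),.13+.2*np.sin(th)+.036*np.cos(th)])
E
python3 - <<'E'
from h import *
s=manip.read_state();b=tob(s["ee_pos"]);print(s["t"],b.round(4),s["joint_positions"].round(2),s["wrist_force"].round(1), s["tcp_rot"].round(3))
prev=np.array([b[0],b[2]])
for th in [1.156,1.1,1,.9,.8,.7,.6,.5,.4,.3,.25,.2,.17,.15,.1,.05,0]:
    f=face(th); d=(f-prev)/.04; print(th,f.round(4),"tool y,z",d[0].round(2),(-d[1]).round(2)); prev=f
im=manip.read_camera("side")["image"]; cv2.imwrite("pics/side2.png",im[60:340,240:480].repeat(2,0).repeat(2,1))
E
```

```text
3.7833 [-0.1001  0.0007  0.3284] [ 0.26  0.24  0.1   1.89 -0.03  1.02  0.49] [ 0.7 -0.5  1.3] [ 0.664  0.747 -0.    -0.001]
1.156 [-0.0758  0.3275] tool y,z 0.61 0.02
1.1 [-0.0649  0.3246] tool y,z 0.27 0.07
1 [-0.0457  0.3177] tool y,z 0.48 0.17
0.9 [-0.0274  0.309 ] tool y,z 0.46 0.22
0.8 [-0.01    0.2986] tool y,z 0.43 0.26
0.7 [0.0063 0.2864] tool y,z 0.41 0.3
0.6 [0.0212 0.2726] tool y,z 0.37 0.34
0.5 [0.0354 0.2575] tool y,z 0.35 0.38
0.4 [0.0499 0.241 ] tool y,z 0.36 0.41
0.3 [0.0629 0.2235] tool y,z 0.32 0.44
0.25 [0.0687 0.2144] tool y,z 0.15 0.23
0.2 [0.0741 0.205 ] tool y,z 0.13 0.23
0.17 [0.0771 0.1993] tool y,z 0.08 0.14
0.15 [0.079  0.1955] tool y,z 0.05 0.1
0.1 [0.0835 0.1858] tool y,z 0.11 0.24
0.05 [0.0875 0.176 ] tool y,z 0.1 0.25
0 [0.091 0.166] tool y,z 0.09 0.25
```

View pics/side2.png

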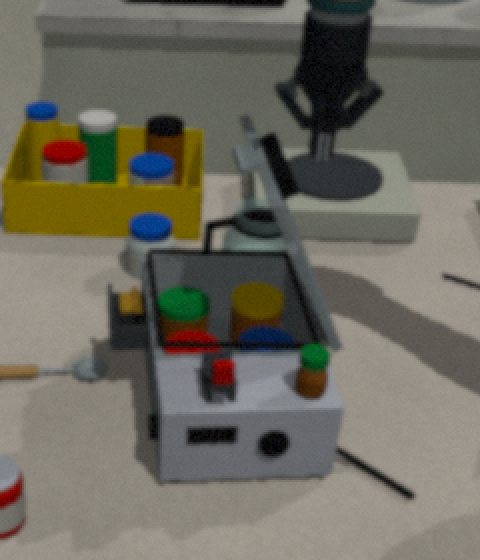

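The shut fingertips at about (325,155) are just behind the grip block at (280,165), as planned. I'll make contact and start the swing.

Request:
arm_command --travel '[[0,0.3,0.02],[0,0.31,0],[0,0.27,0.07],[0,0.24,0.08],[0,0.24,0.09]]' --delta_rot '[[0,0,0],[0,0,0],[0,0,0],[0,0,0],[0,0,0]]'

```text
t: 4.25
ee_pos: [0.4757, -0.1723, 0.3186]
tcp_rot: [0.664, 0.747, 0.0, 0.001]
wrist_force: [0.4, -0.5, 2.2]
gripper_width: -0.006
```

Request:
arm_command --travel '[[0,0.23,0.11],[0,0.23,0.11],[0,0.22,0.13],[0,0.21,0.13]]' --delta_rot '[[0,0,0],[0,0,0],[0,0,0],[0,0,0]]'

```text
t: 4.58
ee_pos: [0.5104, -0.168, 0.2983]
tcp_rot: [0.664, 0.747, 0.0, 0.0]
wrist_force: [0.8, -0.3, 1.8]
gripper_width: -0.001
```

```bash
python3 - <<'E'
from h import *
s=manip.read_state();print(tob(s["ee_pos"]).round(4))
im=manip.read_camera("side")["image"]; cv2.imwrite("pics/side3.png",im[60:340,240:480].repeat(2,0).repeat(2,1))
E
```

```text
[-0.0089  0.0006  0.2983]
```

View pics/side3.png

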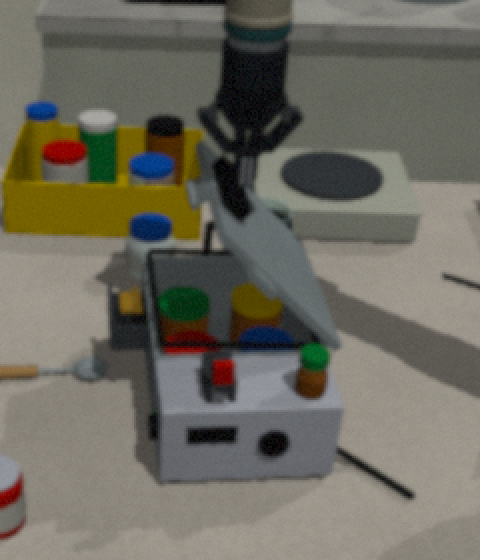

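The lid is following the fingers (angle about 0.8 rad) at about 2 N. Continuing along the arc.

Request:
arm_command --travel '[[0,0.2,0.15],[0,0.2,0.15],[0,0.19,0.17],[0,0.18,0.17],[0,0.18,0.19],[0,0.17,0.19],[0,0.18,0.2],[0,0.18,0.21],[0,0.16,0.22],[0,0.16,0.22],[0,0.15,0.23],[0,0.13,0.23],[0,0,0]]' --delta_rot '[[0,0,0],[0,0,0],[0,0,0],[0,0,0],[0,0,0],[0,0,0],[0,0,0],[0,0,0],[0,0,0],[0,0,0],[0,0,0],[0,0,0],[0,0,0]]'

```text
t: 5.72
ee_pos: [0.5922, -0.1576, 0.2033]
tcp_rot: [0.664, 0.748, -0.0, -0.001]
wrist_force: [0.3, -0.4, 0.4]
gripper_width: 0.002
```

```bash
python3 - <<'E'
from h import *
s=manip.read_state();b=tob(s["ee_pos"]);print(b.round(4))
from scipy.optimize import brentq
print("theta",brentq(lambda t:.13+.2*np.sin(t)+.036*np.cos(t)-b[2],-.1,1))
im=manip.read_camera("side")["image"]; cv2.imwrite("pics/side4.png",im[60:340,240:480].repeat(2,0).repeat(2,1))
E
```

```text
[0.0735 0.0013 0.2033]
theta 0.19115799826682142
```

View pics/side4.png

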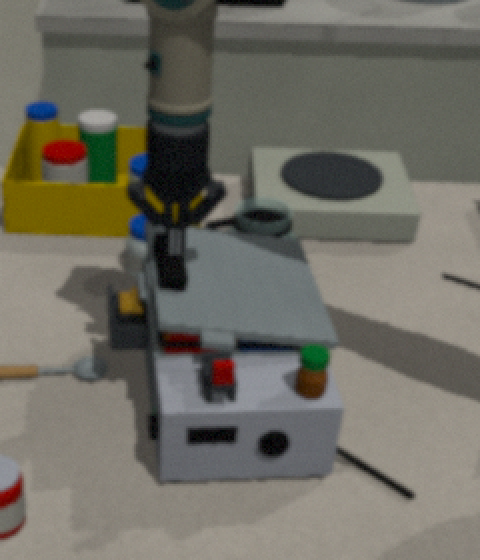

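The lid is at about 0.19 rad with the fingertips centred on the grip. I'll go down gently from here, reading the force as I go.

Request:
arm_command --travel '[[0,0.05,0.1],[0,0.04,0.1],[0,0.03,0.08],[0,0.02,0.05],[0,0,0],[0,0,0]]' --delta_rot '[[0,0,0],[0,0,0],[0,0,0],[0,0,0],[0,0,0],[0,0,0]]'

```text
t: 6.27
ee_pos: [0.5976, -0.1577, 0.1925]
tcp_rot: [0.664, 0.747, 0.0, -0.0]
wrist_force: [0.4, -0.5, -0.4]
gripper_width: 0.002
```

Request:
arm_command --travel '[[0,0.01,0.03],[0,0.01,0.03],[0,0.01,0.03],[0,0,0]]' --delta_rot '[[0,0,0],[0,0,0],[0,0,0],[0,0,0]]'

```text
t: 6.6
ee_pos: [0.5987, -0.1575, 0.1887]
tcp_rot: [0.664, 0.747, -0.0, -0.0]
wrist_force: [-0.4, 0.1, -0.5]
gripper_width: -0.003
```

Request:
arm_command --travel '[[0,0.01,0.03],[0,0.01,0.03],[0,0.01,0.03],[0,0,0]]' --delta_rot '[[0,0,0],[0,0,0],[0,0,0],[0,0,0]]'

```text
t: 6.93
ee_pos: [0.6, -0.1575, 0.1854]
tcp_rot: [0.664, 0.747, -0.0, -0.0]
wrist_force: [-1.0, -0.9, 1.4]
gripper_width: -0.002
```

Request:
arm_command --travel '[[0,0.01,0.025],[0,0.01,0.025],[0,0,0]]' --delta_rot '[[0,0,0],[0,0,0],[0,0,0]]'

```text
t: 7.18
ee_pos: [0.6005, -0.1574, 0.1833]
tcp_rot: [0.664, 0.747, -0.0, -0.0]
wrist_force: [-1.4, 0.1, 3.9]
gripper_width: 0.004
```

Request:
arm_command --travel '[[0,0.01,0.025],[0,0.01,0.025],[0,0,0]]' --delta_rot '[[0,0,0],[0,0,0],[0,0,0]]'

```text
t: 7.43
ee_pos: [0.6012, -0.1573, 0.1811]
tcp_rot: [0.665, 0.747, -0.0, -0.0]
wrist_force: [-3.4, -0.2, 4.4]
gripper_width: 0.002
```

Request:
arm_command --travel '[[0,0.01,0.025],[0,0.01,0.025],[0,0,0]]' --delta_rot '[[0,0,0],[0,0,0],[0,0,0]]'

```text
t: 7.68
ee_pos: [0.6026, -0.1571, 0.1789]
tcp_rot: [0.664, 0.747, 0.0, 0.0]
wrist_force: [-0.7, -0.0, 1.7]
gripper_width: 0.0
```

Request:
arm_command --travel '[[0,0,0.025],[0,0,0.025],[0,0,0]]' --delta_rot '[[0,0,0],[0,0,0],[0,0,0]]'

```text
t: 7.93
ee_pos: [0.6031, -0.157, 0.1771]
tcp_rot: [0.664, 0.747, 0.0, 0.0]
wrist_force: [0.9, -0.4, -0.5]
gripper_width: -0.001
```

Request:
arm_command --travel '[[0,0.005,0.025],[0,0,0]]' --delta_rot '[[0,0,0],[0,0,0]]'

```text
t: 8.1
ee_pos: [0.6031, -0.157, 0.1762]
tcp_rot: [0.664, 0.747, 0.0, 0.0]
wrist_force: [0.5, -0.4, -0.5]
gripper_width: -0.003
```

Request:
arm_command --travel '[[0,0.005,0.025],[0,0,0]]' --delta_rot '[[0,0,0],[0,0,0]]'

```text
t: 8.27
ee_pos: [0.6032, -0.1569, 0.1753]
tcp_rot: [0.664, 0.747, 0.0, 0.0]
wrist_force: [-0.5, -0.6, -0.6]
gripper_width: -0.003
```

Request:
arm_command --travel '[[0,0.005,0.025],[0,0,0]]' --delta_rot '[[0,0,0],[0,0,0]]'

```text
t: 8.43
ee_pos: [0.6033, -0.1569, 0.1745]
tcp_rot: [0.664, 0.747, 0.0, 0.0]
wrist_force: [0.7, 0.8, 2.3]
gripper_width: -0.0
```

Request:
arm_command --travel '[[0,0.005,0.025],[0,0,0]]' --delta_rot '[[0,0,0],[0,0,0]]'

```text
t: 8.6
ee_pos: [0.6035, -0.1569, 0.1736]
tcp_rot: [0.664, 0.747, 0.0, 0.0]
wrist_force: [0.4, 0.9, 2.7]
gripper_width: 0.002
```

```bash
python3 - <<'E'
from h import *
s=manip.read_state();print(tob(s["ee_pos"]).round(4))
ims=[manip.read_camera(c)["image"] for c in("side","scene","wrist")]
a=cv2.resize(ims[0][130:250,290:410],None,fx=3.3,fy=3.3,interpolation=3)[:396,:396]
b=cv2.resize(ims[1][150:290,190:330],(396,396),interpolation=3)
cv2.imwrite("pics/c5.png",np.hstack([a,b])); cv2.imwrite("pics/w5.png",ims[2])
E
```

```text
[0.0848 0.0007 0.1736]
```

View pics/c5.png

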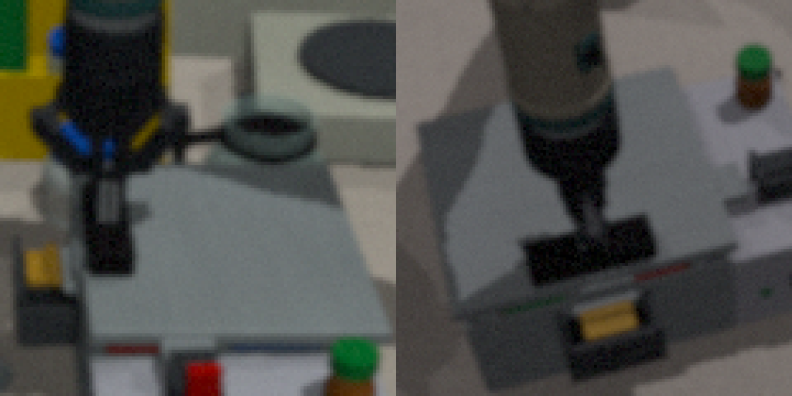

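The side crop shows a thin gap under the lid, with the jars still visible in it at (130,348), so it isn't caught yet. Contact is back at about 2.5 N. Continuing in 1 mm steps.

Request:
arm_command --travel '[[0,0.005,0.025],[0,0,0]]' --delta_rot '[[0,0,0],[0,0,0]]'

```text
t: 8.92
ee_pos: [0.6037, -0.1569, 0.1726]
tcp_rot: [0.664, 0.747, 0.0, 0.0]
wrist_force: [0.6, 0.8, 5.0]
gripper_width: 0.004
```

Request:
arm_command --travel '[[0,0.005,0.025],[0,0,0]]' --delta_rot '[[0,0,0],[0,0,0]]'

```text
t: 9.08
ee_pos: [0.6039, -0.1569, 0.1716]
tcp_rot: [0.664, 0.747, 0.0, 0.0]
wrist_force: [0.5, 0.9, 5.4]
gripper_width: 0.0
```

Request:
arm_command --travel '[[0,0.005,0.025],[0,0,0]]' --delta_rot '[[0,0,0],[0,0,0]]'

```text
t: 9.25
ee_pos: [0.6041, -0.1568, 0.1706]
tcp_rot: [0.664, 0.747, 0.0, 0.0]
wrist_force: [0.5, 1.7, 4.9]
gripper_width: 0.001
```

Request:
arm_command --travel '[[0,0.003,0.02],[0,0,0]]' --delta_rot '[[0,0,0],[0,0,0]]'

```text
t: 9.42
ee_pos: [0.6043, -0.1568, 0.1698]
tcp_rot: [0.664, 0.747, 0.0, 0.0]
wrist_force: [1.3, 0.9, 4.0]
gripper_width: -0.001
```

Request:
arm_command --travel '[[0,0.003,0.02],[0,0,0]]' --delta_rot '[[0,0,0],[0,0,0]]'

```text
t: 9.58
ee_pos: [0.6044, -0.1568, 0.1691]
tcp_rot: [0.664, 0.747, 0.0, 0.0]
wrist_force: [-0.3, 1.3, 6.0]
gripper_width: -0.003
```

Request:
arm_command --travel '[[0,0.003,0.02],[0,0,0]]' --delta_rot '[[0,0,0],[0,0,0]]'

```text
t: 9.75
ee_pos: [0.6045, -0.1568, 0.169]
tcp_rot: [0.664, 0.747, 0.0, 0.0]
wrist_force: [-1.2, 2.3, 10.1]
gripper_width: -0.001
```

Request:
arm_command --travel '[[0,0,0],[0,0,0]]' --delta_rot '[[0,0,0],[0,0,0]]'

```text
t: 9.92
ee_pos: [0.6045, -0.1568, 0.169]
tcp_rot: [0.664, 0.747, 0.0, 0.0]
wrist_force: [-1.8, 1.6, 9.4]
gripper_width: 0.001
```

Request:
arm_command --travel '[[0,0,0.008],[0,0,0]]' --delta_rot '[[0,0,0],[0,0,0]]'

```text
t: 10.08
ee_pos: [0.6045, -0.1568, 0.169]
tcp_rot: [0.664, 0.747, 0.0, 0.0]
wrist_force: [-1.3, 2.2, 12.2]
gripper_width: -0.0
```

Request:
arm_command --travel '[[0,0,0.005],[0,0,0]]' --delta_rot '[[0,0,0],[0,0,0]]'

```text
t: 10.25
ee_pos: [0.6045, -0.1568, 0.169]
tcp_rot: [0.664, 0.747, 0.0, 0.0]
wrist_force: [-1.3, 1.3, 13.1]
gripper_width: -0.007
```

```bash
python3 - <<'E'
from h import *
s=manip.read_state();print(s["ee_pos"].round(5),s["wrist_force"].round(2),s["moment"].round(2))
ims=[manip.read_camera(c)["image"] for c in("side","scene","wrist")]
a=cv2.resize(ims[0][130:250,290:410],None,fx=3.3,fy=3.3,interpolation=3)[:396,:396]
b=cv2.resize(ims[1][220:290,230:300],(396,396),interpolation=3)
cv2.imwrite("pics/c6.png",np.hstack([a,b])); cv2.imwrite("pics/w6.png",ims[2])
E
```

```text
[ 0.60449 -0.15681  0.16897] [-1.25  1.35 13.13] [ 0.41  0.51 -0.01]
```

View pics/c6.png

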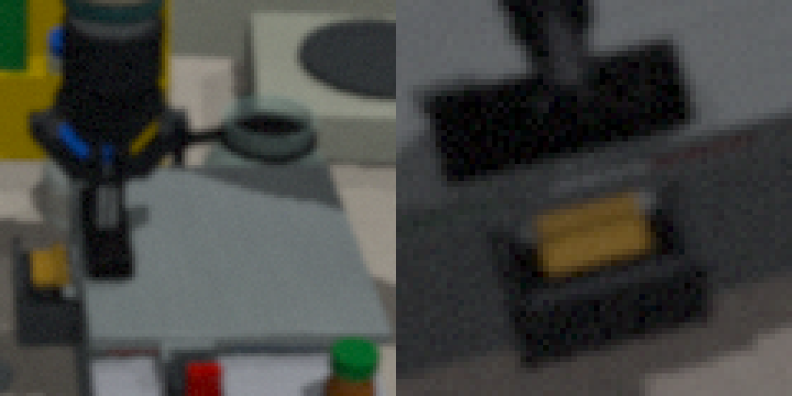

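```bash
python3 - <<'E'
from h import *
import pickle
def brass(im):
    h=cv2.cvtColor(im,cv2.COLOR_BGR2HSV); m=cv2.inRange(h,(12,110,60),(28,255,255)); return m
p1=pickle.load(open("p1.pkl","rb")); full={"w1":p1["wrist"]["image"],"w5":cv2.imread("pics/w5.png"),"w6":cv2.imread("pics/w6.png"),
"s0":cv2.imread("pics/scene0.png"),"s1":p1["scene"]["image"]}
now={c:manip.read_camera(c) for c in("scene","side","wrist")}
pickle.dump(now,open("p6.pkl","wb"))
full["s6"]=now["scene"]["image"];full["d1"]=p1["side"]["image"];full["d6"]=now["side"]["image"]
for k,v in full.items():
    m=brass(v); n,l,st,c=cv2.connectedComponentsWithStats(m)
    print(k,[(st[i].tolist(),c[i].round(2).tolist()) for i in np.argsort(-st[1:,4])[:4]+1])
w=full["w5"];w6=full["w6"]; print(np.abs(w.astype(int)-w6).mean())
cv2.imwrite("pics/ww.png",np.hstack([cv2.resize(w,(400,300)),cv2.resize(w6,(400,300))]))
E
```

```text
w1 [([238, 293, 56, 64, 1933], [261.85, 323.6]), ([416, 271, 30, 47, 1198], [430.89, 292.95]), ([335, 282, 44, 22, 585], [355.33, 291.44]), ([245, 212, 43, 19, 325], [268.82, 218.4])]
w5 [([390, 232, 63, 94, 5067], [419.76, 275.6]), ([543, 222, 4, 5, 8], [544.38, 224.12]), ([540, 221, 3, 5, 6], [541.0, 223.17]), ([550, 221, 2, 3, 3], [550.33, 222.0])]
w6 [([379, 234, 64, 96, 5277], [409.09, 278.71]), ([567, 239, 2, 2, 4], [567.5, 239.5]), ([573, 240, 3, 2, 4], [574.0, 240.5]), ([551, 221, 3, 2, 3], [552.0, 221.33])]
s0 [([0, 260, 122, 169, 10090], [64.17, 351.36]), ([439, 173, 29, 41, 744], [453.12, 193.06]), ([215, 208, 28, 24, 533], [228.5, 219.53]), ([255, 254, 20, 14, 200], [264.67, 260.84])]
s1 [([0, 260, 122, 169, 10046], [64.31, 351.4]), ([439, 173, 29, 41, 740], [453.07, 193.0]), ([215, 208, 28, 24, 529], [228.45, 219.51]), ([224, 42, 36, 22, 232], [244.75, 51.87])]
s6 [([0, 260, 122, 169, 10012], [64.52, 351.3]), ([439, 173, 29, 41, 740], [453.15, 192.86]), ([255, 254, 20, 15, 201], [264.11, 261.03]), ([616, 142, 23, 15, 189], [626.21, 147.21])]
d1 [([241, 120, 101, 60, 3807], [289.76, 152.95]), ([361, 389, 40, 62, 1886], [379.64, 419.17]), ([299, 402, 46, 31, 590], [322.61, 420.58]), ([356, 201, 26, 22, 459], [368.55, 211.12])]
d6 [([241, 120, 69, 59, 2540], [271.4, 153.56]), ([361, 389, 40, 62, 1878], [379.69, 419.15]), ([300, 402, 44, 31, 571], [322.85, 420.83]), ([224, 243, 34, 7, 167], [239.86, 246.01])]
4.52025390625
```

```bash
python3 - <<'E'
import cv2,numpy as np
f=lambda n:cv2.resize(cv2.imread(n)[190:370,320:500],(400,400),interpolation=3)
cv2.imwrite("pics/ww.png",np.hstack([f("pics/w5.png"),f("pics/w6.png")]))
E
```

View pics/ww.png

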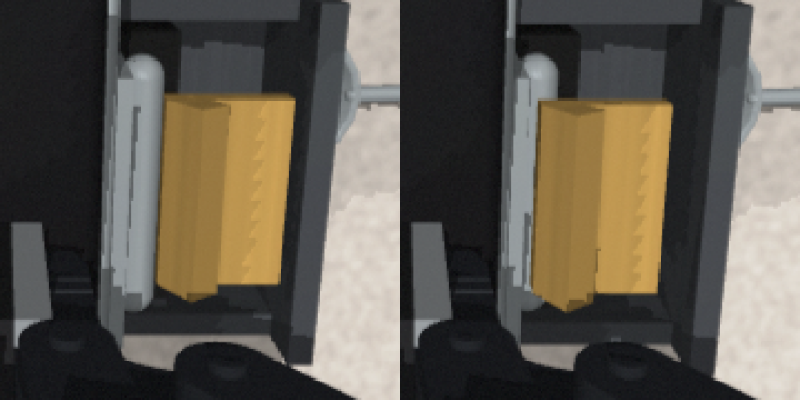

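In the right crop (now) the brass nose lies over the striker bar and has moved out from the bracket. In the left crop (before) the bar stood beside it. So the lid is caught, and the force has since risen to about 13 N close to the stop. I'll lift off straight up and head for the bolt.

Request:
arm_command --travel '[[0,0,-0.05],[0,0,-0.3],[0,0,-0.5],[0,0,-0.7],[0.4,-0.3,0],[0.8,-0.3,0],[0.8,-0.3,0],[0.8,-0.3,0],[0.4,0,0],[0,0,0],[0,0,0]]' --delta_rot '[[0,0,0],[0,0,0],[0,0,0],[0,0,0],[0,0,0],[0,0,0],[0,0,0],[0,0,0],[0,0,0],[0,0,0],[0,0,0]]'

```text
t: 11.47
ee_pos: [0.541, -0.0349, 0.2289]
tcp_rot: [0.664, 0.748, -0.001, -0.0]
wrist_force: [0.9, -1.3, 0.3]
gripper_width: -0.001
```

```bash
python3 - <<'E'
from look import *
s=manip.read_state();print(s["t"],tob(s["ee_pos"]).round(4),s["wrist_force"].round(1))
p=shoot("7",["bolt_knob","spice_jar"])
k=manip.tip_of(p["wrist"],"bolt_knob")
if k: print("knob wrist plane",onplane(p["wrist"],k[0]["at"],.184).round(4),tob(onplane(p["wrist"],k[0]["at"],.184)).round(4))
im=p["wrist"]["image"]; h=cv2.cvtColor(im,cv2.COLOR_BGR2HSV); m=cv2.inRange(h,(0,150,60),(8,255,255))|cv2.inRange(h,(172,150,60),(180,255,255))
n,l,st,c=cv2.connectedComponentsWithStats(m); print([st[i].tolist() for i in np.argsort(-st[1:,4])[:3]+1])
E
```

```text
11.4667 [0.037  0.1291 0.2289] [ 0.9 -1.3  0.3]
bolt_knob {'scene': [([335.9, 197.9], 0.54)], 'side': [([350.8, 243.1], 0.56), ([317.6, 427.4], 0.31)], 'wrist': [([320.2, 88.6], 0.73), ([538.3, 332.5], 0.71)]}
    scene side [0.531 0.047 0.179]
    scene wrist [0.532 0.048 0.183]
    side wrist [0.532 0.05  0.179]
spice_jar {'scene': [([313.3, 181.4], 0.56)], 'side': [([392.4, 255.4], 0.78)], 'wrist': [([135.0, 130.5], 0.71)]}
    scene side [0.423 0.01  0.124]
    scene wrist [0.424 0.013 0.131]
    side wrist [0.428 0.019 0.126]
knob wrist plane [0.532  0.0492 0.184 ] [0.038  0.2137 0.184 ]
[[290, 74, 54, 31, 1597], [598, 55, 33, 26, 222], [597, 2, 28, 41, 180]]
```

View pics/wrist7.png

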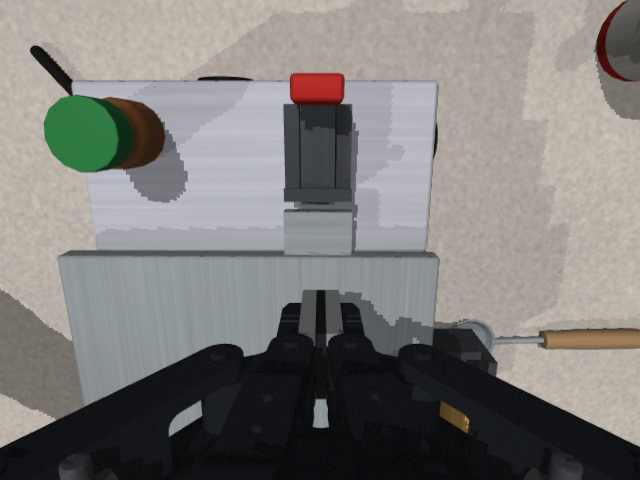

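The wrist view shows the lid level with its lug lined up in front of the bolt, and the red tab at (317,88), which is 38 mm/214 mm in the bath frame as before. I'll go over the tab and down behind it.

Request:
arm_command --travel '[[0.7,0,0],[0.8,0,0],[0.8,0,0],[0.6,0,0],[0,0,0.5],[0,0,0.6],[0,0,0.5],[0,0,0],[0,0,0]]' --delta_rot '[[0,0,0],[0,0,0],[0,0,0],[0,0,0],[0,0,0],[0,0,0],[0,0,0],[0,0,0],[0,0,0]]'

```text
t: 12.72
ee_pos: [0.5274, 0.0796, 0.1649]
tcp_rot: [0.665, 0.747, -0.001, -0.001]
wrist_force: [0.8, 0.2, 0.9]
gripper_width: 0.002
```

Request:
arm_command --travel '[[-0.1,0,0],[-0.1,0,0],[-0.1,0,0],[-0.1,0,0],[-0.1,0,0],[-0.1,0,0],[-0.1,0,0],[0,0,0]]' --delta_rot '[[0,0,0],[0,0,0],[0,0,0],[0,0,0],[0,0,0],[0,0,0],[0,0,0],[0,0,0]]'

```text
t: 13.38
ee_pos: [0.5316, 0.0509, 0.1656]
tcp_rot: [0.665, 0.747, 0.0, 0.0]
wrist_force: [-1.0, -0.1, 0.3]
gripper_width: 0.002
```

Request:
arm_command --travel '[[-0.1,0,0],[-0.1,0,0],[-0.1,0,0],[-0.1,0,0],[0,0,0]]' --delta_rot '[[0,0,0],[0,0,0],[0,0,0],[0,0,0],[0,0,0]]'

```text
t: 13.8
ee_pos: [0.5332, 0.0347, 0.1654]
tcp_rot: [0.665, 0.747, -0.0, 0.0]
wrist_force: [-0.2, -1.6, -0.2]
gripper_width: 0.005
```

Request:
arm_command --travel '[[-0.05,0,0],[-0.05,0,0],[0,0,0]]' --delta_rot '[[0,0,0],[0,0,0],[0,0,0]]'

```text
t: 14.05
ee_pos: [0.5334, 0.0317, 0.1653]
tcp_rot: [0.665, 0.747, -0.0, -0.0]
wrist_force: [0.4, 0.8, 0.4]
gripper_width: 0.004
```

```bash
python3 - <<'E'
from look import *
s=manip.read_state();print(s["t"],tob(s["ee_pos"]).round(4),s["wrist_force"].round(1))
p=shoot("8",["bolt_knob"])
E
```

```text
14.05 [0.0372 0.1962 0.1653] [0.4 0.8 0.4]
bolt_knob {'scene': [([326.0, 203.4], 0.46)], 'side': [([354.6, 232.1], 0.61)], 'wrist': []}
    scene side [0.53  0.016 0.179]
```

The knob has moved about 31–33 mm. I'll keep pushing until it meets the end stop.

Request:
arm_command --travel '[[-0.04,0,0],[-0.03,0,0],[0,0,0]]' --delta_rot '[[0,0,0],[0,0,0],[0,0,0]]'

```text
t: 14.6
ee_pos: [0.5337, 0.0297, 0.1653]
tcp_rot: [0.664, 0.747, 0.0, -0.0]
wrist_force: [-0.9, 3.3, -0.6]
gripper_width: 0.0
```

Request:
arm_command --travel '[[-0.025,0,0],[-0.025,0,0],[0,0,0]]' --delta_rot '[[0,0,0],[0,0,0],[0,0,0]]'

```text
t: 14.85
ee_pos: [0.5337, 0.0296, 0.1654]
tcp_rot: [0.664, 0.748, 0.001, -0.001]
wrist_force: [-1.1, 6.2, 2.2]
gripper_width: 0.0
```

The force rises steeply at 0.0297 m with no further travel, so the bolt is against its end stop. Backing off and moving up for a last look.

Request:
arm_command --travel '[[0.2,0,0],[0.4,0,0],[0,0,-0.7],[0,0,-0.9],[0,0,-0.9],[-0.8,0,-0.5],[-0.8,0,0],[-0.8,0,0],[-0.8,0,0],[-0.8,0,0],[-0.6,0,0],[0,0,0],[0,0,0]]' --delta_rot '[[0,0,0],[0,0,0],[0,0,0],[0,0,0],[0,0,0],[0,0,0],[0,0,0],[0,0,0],[0,0,0],[0,0,0],[0,0,0],[0,0,0],[0,0,0]]'

```text
t: 15.93
ee_pos: [0.5524, -0.134, 0.2852]
tcp_rot: [0.666, 0.746, -0.001, 0.0]
wrist_force: [0.4, 1.6, -0.3]
gripper_width: 0.001
```

```bash
python3 - <<'E'
from look import *
s=manip.read_state();print(s["t"],tob(s["ee_pos"]).round(4),s["wrist_force"].round(1))
p=shoot("9",["bolt_knob","lid_grip","spice_jar","spoon","small_can","blue_jar","carafe"])
cv2.imwrite("pics/w9.png",cv2.resize(p["wrist"]["image"][30:430,220:540],None,fx=1.5,fy=1.5,interpolation=3))
E
```

```text
15.9333 [0.0368 0.0294 0.2852] [ 0.4  1.6 -0.3]
bolt_knob {'scene': [([324.4, 202.5], 0.72)], 'side': [([351.8, 234.4], 0.52)], 'wrist': []}
    scene side [0.531 0.015 0.176]
lid_grip {'scene': [([259.5, 236.1], 0.57)], 'side': [([321.6, 196.3], 0.96)], 'wrist': [([394.0, 285.5], 0.57)]}
    scene side [ 0.605 -0.157  0.171]
    scene wrist [ 0.607 -0.157  0.174]
    side wrist [ 0.606 -0.157  0.172]
spice_jar {'scene': [([314.2, 181.6], 0.79)], 'side': [([393.5, 251.9], 0.87), ([315.3, 190.9], 0.63)], 'wrist': []}
    scene side [0.425 0.01  0.131]
spoon {'scene': [([280.4, 330.8], 0.84)], 'side': [([256.1, 248.9], 0.77)], 'wrist': [([523.9, 232.9], 0.6)]}
    scene side [ 0.782 -0.141  0.001]
    scene wrist [ 0.78  -0.142  0.002]
    side wrist [ 0.784 -0.144 -0.004]
small_can {'scene': [([388.0, 312.8], 0.67), ([166.4, 244.3], 0.27)], 'side': [([241.0, 318.6], 0.91)], 'wrist': []}
    scene side [0.783 0.133 0.004]
blue_jar {'scene': [([159.0, 298.7], 0.68)], 'side': [([313.9, 192.3], 0.71)], 'wrist': []}
    scene side [ 0.636 -0.44   0.008]
carafe {'scene': [([163.1, 243.0], 0.74)], 'side': [], 'wrist': []}
```

View pics/w9.png

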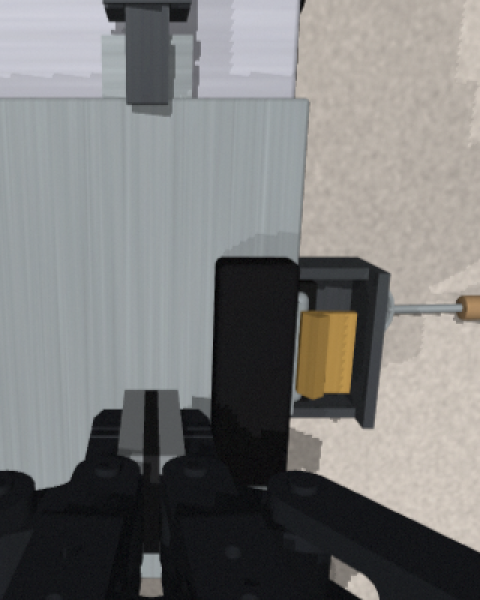

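The bolt bar lies over the lug at (148,60), the brass nose covers the striker at (325,355), and the gripper is clear. Handing in.

```bash
python3 -c "
from workcell import manip
print(manip.close_job()); s=manip.read_state(); print(s['t'],s['wrist_force'])"
```

```text
the job is handed in; nothing more can be done
None
the job is handed in; nothing more can be done
```

I swung the lid down and pressed it until the catch took it, slid the red bolt home, then backed the arm clear. I handed the job in at about 16 s; no verdict was reported.

- **Catch:** The wrist camera shows the brass nose out over the striker bar, both right after pressing and at the end. The snap was not a clear drop in force. I kept pressing until the camera confirmed it, reaching about 13 N at most, against the 18 N limit.
- **Bolt:** The knob moved about 32 mm by the scene and side cameras. Contact geometry puts it nearer 36 mm, and the last push met a firm end stop at about 6 N. The last picture shows the bar lying over the lid's lug.
- **Bystanders:** The spice jar, spoon, can and blue jar were found within 10 mm of where they started, which is about the detection error. The scene camera's carafe detection stayed within about 1 pixel. I did not re-check the yellow bottle or coffee jar, but the arm never went near them.
- **Loose ends:** Force readings had 1–2 N of noise. The final camera check puts the grip about 5 mm above where a level lid would have it, which is about the measuring error.

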